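Hang the measured bracket on the free branch of the rotary rack

TASK

In this measuring room, first turn the rotary rack until its one empty branch points along the red arrow on the rack's base. Then take the blue bracket that stands on the black granite plate and hang it by its window on that empty branch, leaving the branch pointing along the arrow. Do not knock the other three brackets off the rack, and do not shift or tip the steel cylinder and the vee-block on the granite plate.

Things in the scene. Friction and masses are not known exactly. Their poses are not given: they have to be found in the camera images.
- rack_base: fixed grey round foot of the rotary rack, radius 85 mm, 14 high, with a 34 mm wide tongue reaching 180 mm from the axis that carries a flat red arrow. Origin: on the rack's vertical axis at table height. The arrow points along its own -x (roughly towards the robot).
- rack_tree: turning part of the rack: steel post, radius 11 mm (collar radius 20), with four level round branches at right angles, 10 mm thick, top at height 155, ending 142 mm from the axis. Origin: on the axis at table height. The EMPTY branch points along its own +x; those along +y, -x, -y each carry a bracket 90 mm out. Turns about z either way over a full turn, 0.1 N m friction, stays where left.
- handle (a point): centre of the black handle bar on top of the post, on the axis: 70 mm long (along the tree's own x, so in line with the empty branch), 14 wide, from height 200 to 235. Pinch it from above across its width to turn the rack.
- free_tip (a point): the empty branch's small upturned tip, 137 mm from the axis, at height 160; the tip's top is at 165, the underside of the branch at 145.
- bracket: the part to hang, standing on the granite plate, 0.2 to 0.35 kg: blue inverted-T bracket: upright web 10 mm thick (its x) x 70 wide (y) x 120 tall on a centred foot 50 (x) x 70 (y) x 8. A 40 x 40 window pierces the web along x, 45 to 85 above the underside; grip the beam above it (85 to 120) across the 10 mm. Origin: centre of underside, z up.
- window_top (a point): middle of the upper edge of the bracket's window, 85 mm above its underside; this edge rests on the top of the branch when hung.
- hung1: one of three brackets of the same shape already hanging loosely by the window on the rack (+y-axis branch of the tree); its underside is then at height 70 mm and its top at 190. Origin and axes as for the bracket to hang.
- hung2: one of three brackets of the same shape already hanging loosely by the window on the rack (-x-axis branch of the tree); its underside is then at height 70 mm and its top at 190. Origin and axes as for the bracket to hang.
- hung3: one of three brackets of the same shape already hanging loosely by the window on the rack (-y-axis branch of the tree); its underside is then at height 70 mm and its top at 190. Origin and axes as for the bracket to hang.
- plate: fixed black granite surface plate, 260 (x) x 320 (y) x 50 high; origin: centre of the underside.
- square: bystander: polished steel cylinder, 48 mm diameter, 100 tall, standing at the far edge of the granite plate. Origin: centre of its underside.
- vblock: bystander: dark steel vee-block 60 x 60 x 42 mm at the far edge of the granite plate. Origin: centre of its underside.
Mind the look-alikes: they are no part of the job. Leave any green look-alike of the hung3 alone.

How it is judged:
On the way, in this order (a step that is already met when the one before it is completed fails the run):
1. the empty branch has been turned to point along the red arrow (x of free_tip in the frame of rack_base below 0 m and y of free_tip in the frame of rack_base between -0.035 and 0.035 m), for 0.2 s.
2. the bracket hangs by its window on that branch (x of window_top in the frame of rack_tree between 0.03 and 0.135 m and y of window_top in the frame of rack_tree between -0.018 and 0.018 m and z of window_top in the frame of rack_tree between 0.145 and 0.17 m and angle between bracket's own z axis and vertical below 0.35 rad and contact force between bracket and rack_tree above 0.5 N), for 0.2 s.
At the end, for the whole second after the job is handed in: The bracket hangs at rest by its window on the once empty branch (upper window edge 30 to 135 mm from the axis, within 18 mm sideways, 145 to 170 mm high, lean under 0.35 rad); the branch points along the arrow (tip within 35 mm of its line); the other three still hang (all of step 1 and all of step 2 and linear speed of bracket below 0.05 m/s and height (world z) of each of hung1, hung2, hung3 above 0.055 m and horizontal distance between each of hung1, hung2, hung3 and rack_tree below 0.15 m); the robot touches nothing.
It fails at once if a bracket already on the rack is knocked off (its underside falls below 55 mm) (height (world z) of any of hung1, hung2, hung3 below 0.055 m).
It fails at once if the steel cylinder or the vee-block is moved by more than 30 mm or tipped (distance of any of square, vblock from where it was at the start of the episode above 0.03 m or angle between any of square, vblock's own z axis and vertical above 0.3 rad).
It also fails if it takes over 69 s, if anything falls off the work surface, if the arm or the gripper's body presses on something with over 40 N, if the wrist force passes 120 N, or if a joint passes its speed limit or range.

ROBOT

A 6-joint arm with a two-finger parallel gripper is mounted at the origin on the work surface. World frame = base frame: x ahead of the robot, y to its left, z up, the work surface at z = 0. Lengths are in m, angles in rad, forces in N, time in s.
With the tool pointing down it reaches from about 0.25 to 0.775 m from the base axis. Payload 4 kg.
Tool frame: the origin (TCP) lies midway between the tips of the shut fingers; the grasp point (between the pads) lies behind it (r.grasp_offset is the z of the grasp point in the tool frame, in m); z points along the fingers, y is the direction in which the jaws open and shut (so a half turn about z gives the same grasp; the last joint's range is limited). The gripper opens to 85 mm and grips with 20 to 120 N. Pads are 22 mm wide; open, the fingers measure 114 mm over their backs; the gripper's body (76 mm by 85 mm) begins 54 mm behind the grasp point. The pads swing forward as they close: fully open they stand 13 mm farther back than shut.
Start: joints at [1.202, 0.087, 1.371, -0, 1.684, -0.103], TCP at [0.144, 0.531, 0.231] pointing down, gripper open.
Joint ranges: [-3.1, 3.1], [-0.76, 2.03], [0.27, 2.55], [-1.08, 4.22], [0.17, 2.65], [-2.57, 2.57]. Speed limits (rad/s): [2.79, 2.79, 3.14, 3.14, 3.14, 3.14].

INTERFACE

Orientations are given as a rotation vector (axis times angle).
In Python, from workcell import status, cams, r gives the robot as it stands.
- The arm moves only by the tool play_rows, never from a script. Its argument "motion" is a list of rows, each a list of 3 entries, a list of its own where there are three numbers: the closure, from -1 (fully open) to 1 (shut), so that 0 is half open, then the shift along the tool's x, y, z in m, then the turn about the tool's z in rad. A call has 1 to 20 rows; each row shifts and turns the commanded pose from where the row before left it, along the tool's axes as they then stand; what a row does not reach is not made up. A row lasts 1/10 s, in which the tool goes at most 50 mm and 8.59 degrees, less where a joint would pass 70% of its speed; a pose out of reach is approached as far as the arm can. A call is refused whole if a number of a shift passes 0.05 or a number of a turn 0.15, either way. A call with a gripper value outside its range is refused whole. The fingers move at their own pace and stop on an object; "newtons" is the grip in N (left out, the last holds). Time passes only in rows, so rows that do not move let the fingers close. It gives the time, the measured TCP pose, the force and the opening at its end, in the units of the state.
- status.get_state(): the state, without advancing time (a new reading comes with each control period).
- cams.snapshot(name): name is "side" or "top" or "wrist"; returns (picture, depth): 384x512x3 uint8, red, green, blue; 384x512 float32, m along the optical axis (not along the pixel's ray), 0 where there is no reading.
- cams.camera_model(name): a dict with "vertical_fov" (degrees; the focal length in pixels is half the picture's height over the tangent of half this angle, whatever the lens; pixels are square), "cx", "cy" (the principal point, pixels), "distortion" ([k1, k2, p1, p2, k3] as OpenCV has them; the pictures are not rectified), "R" (3x3) and "t" (3): a world point X has camera coordinates R X + t. Camera axes: x right, y down, z forward; pixel columns grow to the right and rows downward; lengths in m; the calibration is good to about 2 mm. A picture is of the moment at which its call begins: read the wrist's pose just before it. camera_model takes no time and is no camera call; for the wrist camera it gives the pose at the moment of the call.
- r.finish_job(): hands the job in, once; it reports no verdict.
The state is a dict: "time_s": time; "joint_pos": joint angles; "joint_velocities": joint speeds; "tau": joint torques, N m; "eef_pos": TCP position; "tcp_rot": TCP orientation; "contact_force": force on the tool from outside, world axes, zero at the start; "torque": the same for the moment, N m; "width": finger opening in m.
Only numpy, scipy, OpenCV 4.12 (cv2) and the standard library are available. Lean on these libraries where they do the work, as an engineer would, in place of code of your own. Each camera call takes 0.05 s, during which the arm holds its last target.

## Working session

There is one attempt and no reset: what is moved stays moved. The work goes in short steps, Python scripts to look and compute and a tool call to move; the robot and the scene stay as the last step left them, time stands still between calls to the robot, and variables do not carry over. Pictures are saved under pics/ and viewed, and the job is handed in when it is done.

Besides the shell and the picture viewer there is one more tool, called after "Emit:" as name(argument=value, ...) on one line, values as JSON. play_rows: Moves the arm, as the interface text tells. Its arguments: {"type":"object","properties":{"motion":{"type":"array","items":{"type":"array"}},"newtons":{"type":"number"}},"required":["motion"]}

```bash
mkdir -p pics; ls
cat > h.py <<'E'
import numpy as np, cv2
from workcell import status, cams, r
def K(m):
    f=192/np.tan(np.radians(m["vertical_fov"])/2)
    return np.array([[f,0,m["cx"]],[0,f,m["cy"]],[0,0,1.]])
def snap(n,fn):
    m=cams.camera_model(n); p,d=cams.snapshot(n)
    cv2.imwrite('pics/'+fn+'.png',p[:,:,::-1]); np.savez('pics/'+fn+'.npz',p=p,d=d,R=m["R"],t=m["t"],K=K(m),D=np.array(m["distortion"],float))
    return load(fn)
def load(fn): return dict(np.load('pics/'+fn+'.npz'))
def ray(s,uv):
    uv=np.array(uv,float).reshape(-1,1,2)
    n=cv2.undistortPoints(uv,s['K'],s['D']).reshape(-1,2)
    d=np.c_[n,np.ones(len(n))]@s['R']; c=-s['R'].T@s['t']
    return c,d
def onplane(s,uv,z):
    c,d=ray(s,uv); return c+d*((z-c[2])/d[:,2])[:,None]
def depthpts(s,uv):
    uv=np.array(uv).reshape(-1,2); c,d=ray(s,uv)
    return c+d*s['d'][uv[:,1].astype(int),uv[:,0].astype(int)][:,None]
def cloud(s):
    v,u=np.mgrid[0:384,0:512]; return depthpts(s,np.c_[u.ravel(),v.ravel()]).reshape(384,512,3)
E
python3 - <<'E'
from h import *
for n in("top","side","wrist"):
    s=snap(n,n+'0'); print(n,-s['R'].T@s['t'],s['D'],s['K'][0,0], s['R'].round(2).tolist())
st=status.get_state(); print(st, r.grasp_offset)
a=cv2.imread('pics/top0.png')
E
```

```text
pics
top [4.07739251e-01 8.65821797e-06 1.11327070e+00] [0.00193377 0.         0.         0.         0.        ] 388.3674754543067 [[0.01, -1.0, -0.02], [-0.98, -0.01, -0.19], [0.19, 0.02, -0.98]]
side [ 0.19812329 -0.78376279  0.70467149] [-0.06652569  0.          0.          0.          0.        ] 347.7683771405643 [[0.9, -0.44, 0.01], [-0.22, -0.47, -0.85], [0.38, 0.76, -0.52]]
wrist [0.07728159 0.54880756 0.37218865] [-0.01055731  0.          0.          0.          0.        ] 329.4077306069943 [[0.26, 0.97, -0.0], [0.93, -0.25, 0.28], [0.27, -0.07, -0.96]]
{'time_s': 0.15, 'joint_pos': array([ 1.20187457e+00,  8.77827320e-02,  1.37192809e+00, -1.34966708e-05,
        1.68363261e+00, -1.03107152e-01]), 'joint_velocities': array([-0.00031068, -0.00118179, -0.00486108, -0.00231616,  0.00063379,
       -0.00109012]), 'tau': array([ 8.12747094e-04, -3.52374601e+01, -3.13679123e+01, -2.14080233e-04,
        8.10185942e-03, -1.33867837e-05]), 'eef_pos': array([0.14434979, 0.53030458, 0.23039875]), 'tcp_rot': array([-4.16262101e-01, -3.11349208e+00,  2.67847248e-03]), 'contact_force': array([ 0.5798809 ,  0.56999901, -0.3622573 ]), 'torque': array([0.0077448 , 0.03138152, 0.02016423]), 'width': 0.08534320634075303} -0.0187
```

View pics/top0.png

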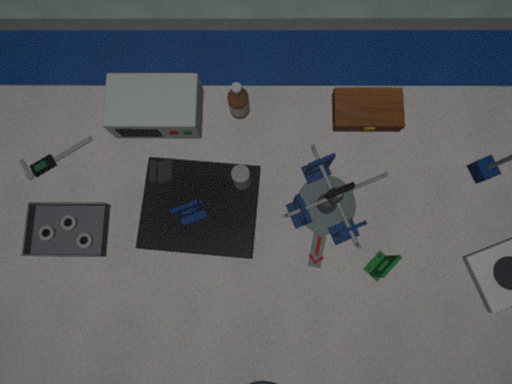

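View pics/side0.png

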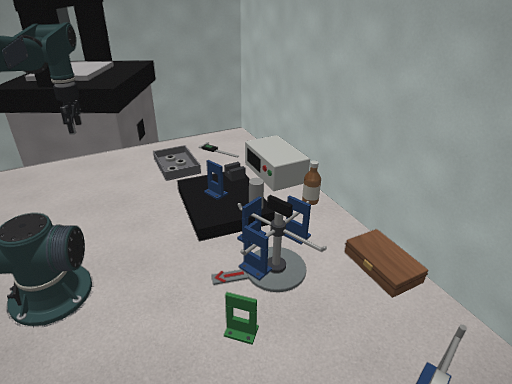

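Run:
```python
from h import *
s=load('top0'); p=s['p'][:,:,::-1]
a=cv2.resize(p[140:280,260:410],None,fx=5,fy=5,interpolation=cv2.INTER_CUBIC)[:600]
cv2.imwrite('pics/c1.png',np.clip(a.astype(float)*1.4,0,255).astype(np.uint8)[:600,:750])
a=cv2.resize(p[150:262,130:268],None,fx=5,fy=5,interpolation=cv2.INTER_CUBIC)
cv2.imwrite('pics/c2.png',np.clip(a.astype(float)*1.6,0,255).astype(np.uint8))
C=cloud(s)
hsv=cv2.cvtColor(p,cv2.COLOR_BGR2HSV)
def rep(m,n):
    k,l,st,ce=cv2.connectedComponentsWithStats(m.astype(np.uint8))
    for i in range(1,k):
        if st[i,4]>25:
            q=C[l==i]; print(n,st[i].tolist(),ce[i].round(1),q.min(0).round(3),q.max(0).round(3),np.median(q,0).round(3))
H,S,V=hsv[...,0],hsv[...,1],hsv[...,2]
rep((H>105)&(H<125)&(S>120)&(np.arange(384)[:,None]>90),'blue')
rep(((H<8)|(H>172))&(S>120),'red')
rep((C[...,2]>0.19)&(C[...,2]<.26)&(np.arange(512)>280),'handle')
```

```text
blue [306, 154, 29, 29, 206] [317.5 168.7] [ 0.408 -0.169  0.073] [0.674 0.    1.113] [ 0.652 -0.136  0.092]
blue [468, 156, 32, 27, 372] [483.9 168.8] [ 0.408 -0.649  0.008] [0.711 0.    1.113] [ 0.674 -0.608  0.055]
blue [292, 195, 20, 33, 222] [301.  212.9] [ 0.408 -0.124  0.076] [0.581 0.    1.113] [ 0.532 -0.09   0.186]
blue [170, 199, 37, 27, 418] [189.9 211.6] [0.408 0.    0.048] [0.584 0.261 1.113] [0.541 0.196 0.084]
blue [287, 203, 8, 9, 35] [290.8 206.5] [ 0.548 -0.079  0.074] [ 0.57  -0.06   0.083] [ 0.562 -0.071  0.079]
blue [329, 219, 37, 25, 324] [343.8 230.6] [ 0.408 -0.247  0.074] [0.528 0.    1.113] [ 0.494 -0.203  0.08 ]
red [315, 236, 6, 19, 58] [317.8 245.2] [ 0.437 -0.157  0.009] [ 0.487 -0.142  0.019] [ 0.462 -0.15   0.013]
red [309, 254, 14, 10, 44] [315.1 259. ] [ 0.408 -0.161  0.01 ] [0.437 0.    1.113] [ 0.423 -0.14   0.013]
handle [309, 153, 26, 14, 76] [321.8 159.2] [ 0.644 -0.17   0.19 ] [ 0.678 -0.108  0.194] [ 0.662 -0.14   0.191]
handle [324, 182, 32, 18, 240] [339.5 190.5] [ 0.56  -0.208  0.192] [ 0.596 -0.14   0.239] [ 0.576 -0.173  0.235]
handle [296, 193, 15, 28, 80] [302.6 206. ] [ 0.512 -0.108  0.19 ] [ 0.577 -0.076  0.194] [ 0.545 -0.091  0.191]
handle [340, 220, 27, 15, 78] [352.5 227.3] [ 0.479 -0.241  0.19 ] [ 0.513 -0.178  0.195] [ 0.496 -0.208  0.191]
```

View pics/c1.png

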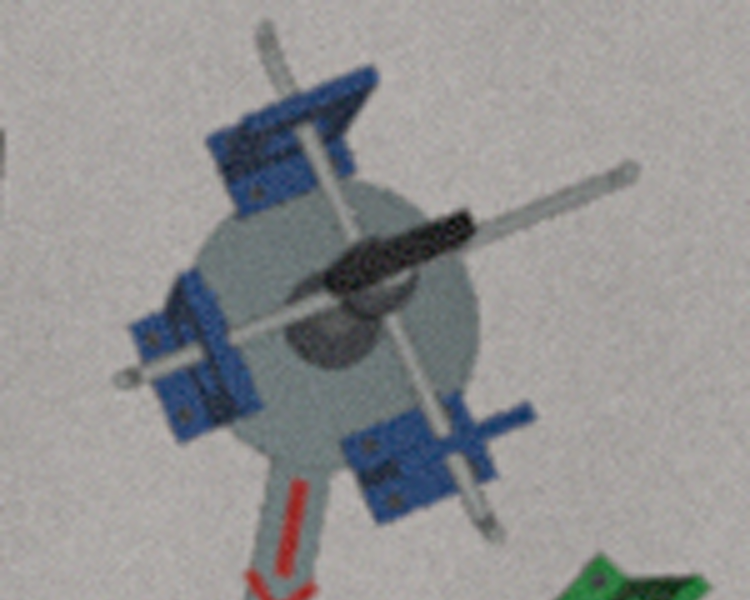

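View pics/c2.png

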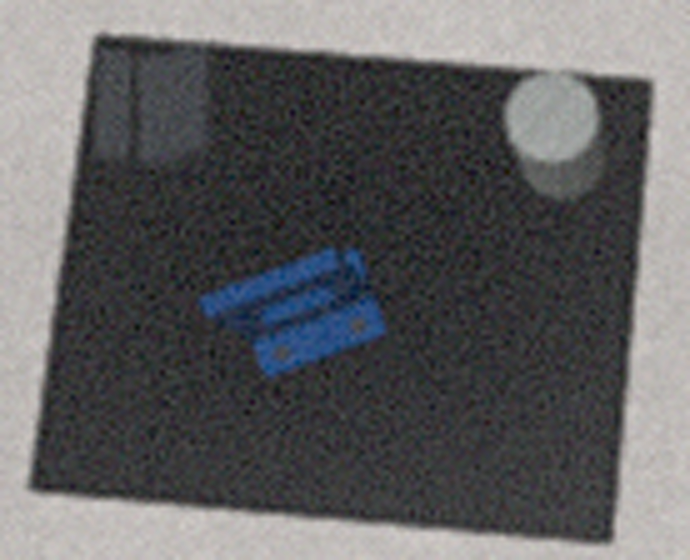

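Run:
```python
from h import *
s=load('top0'); C=cloud(s); v,u=np.mgrid[0:384,0:512]
def rect(m,z,n):
    uv=np.c_[u[m],v[m]]; P=onplane(s,uv,z)[:,:2]
    r_=cv2.minAreaRect((P*1000).astype(np.float32)); c=P.mean(0); w,V=np.linalg.eigh(np.cov((P-c).T)); a=np.degrees(np.arctan2(V[1,1],V[0,1]))
    print(n,len(uv),'minrect',np.round(r_[0],1),np.round(r_[1],1),'mean',c.round(4),'ang',a.round(1)); return c,a
Z=C[...,2]
h,_=rect((Z>.222)&(Z<.25)&(u>280)&(u<400)&(v>150)&(v<240),.235,'handle')
b,_=rect((Z>.160)&(Z<.18)&(u>160)&(u<215)&(v>190)&(v<230),.170,'beam')
hsv=cv2.cvtColor(s['p'],cv2.COLOR_RGB2HSV)
rm=((hsv[...,0]<8)|(hsv[...,0]>172))&(hsv[...,1]>100)&(u>300)&(u<335)&(v>230)&(v<270)
rect(rm,.0145,'arrow'); rect(rm&(v<254),.0145,'arrowshaft')
tips=[(632,170),(267,28),(127,378),(493,532)]
T=onplane(s,[(260+x/5-.4,140+y/5-.4) for x,y in tips],.162)[:,:2]
print(T.round(4),'cross mid',((T[0]+T[2])/2).round(4),((T[1]+T[3])/2).round(4),np.degrees(np.arctan2(*(T[0]-T[2])[::-1])).round(1),np.degrees(np.arctan2(*(T[1]-T[3])[::-1])).round(1))
st=status.get_state()
from scipy.spatial.transform import Rotation as Ro
print(Ro.from_rotvec(st['tcp_rot']).as_matrix().round(3))
cl=(Z>.135)&(Z<.165)&(u>225)&(u<255)&(v>155)&(v<200); rect(cl,.15,'cyl')
```

```text
handle 199 minrect [ 577.7 -173.6] [15. 71.] mean [ 0.5777 -0.1737] ang 113.0
beam 138 minrect [545.5 198.3] [11.8 70.1] mean [0.5454 0.1985] ang 111.1
arrow 115 minrect [ 449.5 -142.3] [74.3 35.8] mean [ 0.4455 -0.1465] ang 168.2
arrowshaft 64 minrect [ 463.  -150.3] [ 9.3 49.4] mean [ 0.4626 -0.1501] ang 168.1
[[ 0.6332 -0.303 ]
 [ 0.7062 -0.1222]
 [ 0.5265 -0.0505]
 [ 0.4532 -0.227 ]] cross mid [ 0.5798 -0.1768] [ 0.5797 -0.1746] -67.1 22.5
[[-0.965  0.263 -0.001]
 [ 0.263  0.965 -0.002]
 [ 0.    -0.002 -1.   ]]
cyl 283 minrect [634.   63.1] [48.9 46. ] mean [0.6339 0.0631] ang -157.9
```

Emit:
play_rows(motion=[[-1, [0, 0, -0.012], 0.15], [-1, [0, 0, -0.012], 0.15], [-1, [0, 0, -0.012], 0.15], [-1, [0, 0, -0.012], 0.15], [-1, [0, 0, -0.012], 0.15], [-1, [0, 0, -0.012], 0.15]])

```text
time_s: 0.75
eef_pos: [0.1444, 0.5305, 0.3033]
tcp_rot: [1.737, 2.617, -0.001]
contact_force: [0.4, 0.2, 0.9]
width: 0.085
```

Emit:
play_rows(motion=[[-1, [-0.02, 0.003, 0], 0], [-1, [-0.041, 0.006, 0], 0], [-1, [-0.042, 0.006, 0], 0], [-1, [-0.042, 0.006, 0], 0], [-1, [-0.042, 0.006, 0], 0], [-1, [-0.042, 0.006, 0], 0], [-1, [-0.042, 0.006, 0], 0], [-1, [-0.042, 0.006, 0], 0], [-1, [-0.042, 0.006, 0], 0], [-1, [-0.042, 0.006, 0], 0], [-1, [-0.042, 0.006, 0], 0], [-1, [-0.042, 0.006, 0], 0], [-1, [-0.042, 0.006, 0], 0], [-1, [-0.042, 0.006, 0], 0], [-1, [-0.042, 0.006, 0], 0], [-1, [-0.042, 0.006, 0], 0], [-1, [-0.042, 0.006, 0], 0], [-1, [-0.042, 0.006, 0], 0], [-1, [-0.041, 0.006, 0], 0], [-1, [-0.03, 0.006, 0], 0]])

```text
time_s: 2.75
eef_pos: [0.5694, -0.1646, 0.3022]
tcp_rot: [-1.731, -2.62, 0.001]
contact_force: [-0.9, 0.1, 0.3]
width: 0.0854
```

```bash
cat >> h.py <<'E'
from scipy.spatial.transform import Rotation as Ro
def delta(target,yaw=None,sym=True):
    st=status.get_state(); M=Ro.from_rotvec(st['tcp_rot']).as_matrix(); p=st['eef_pos']
    y=np.degrees(np.arctan2(M[1,1],M[0,1]))
    print('t',st['time_s'],'tcp',p.round(4),'yaw',y.round(2),'q',np.degrees(st['joint_pos']).round(1),'F',st['contact_force'].round(1),'w',round(float(st['width']),4))
    print('tool shift',(M.T@(np.array(target)-p)).round(4), 'turn', None if yaw is None else np.radians(((y-yaw)+180)%360-180).round(3))
E
python3 - <<'E'
from h import *
s=snap('wrist','w1'); delta([.578,-.1745,.205],23)
E
```

```text
t 2.8 tcp [ 0.5711 -0.1681  0.3005] yaw 22.92 q [-21.8  10.8  64.3  -0.2 105.  -44.7] F [-0.  -2.3 -0.7] w 0.0856
tool shift [-0.0085  0.0041  0.0955] turn -0.001
```

View pics/w1.png

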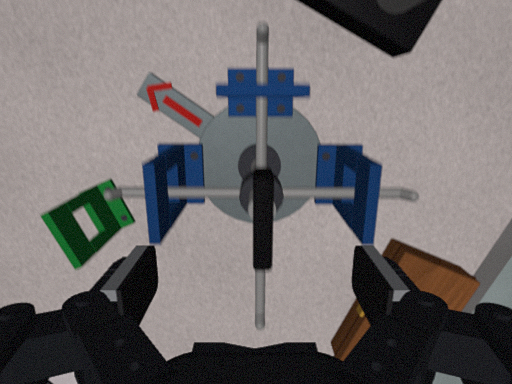

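Run:
```python
from h import *
s=load('w1'); C=cloud(s);Z=C[...,2]; v,u=np.mgrid[0:384,0:512]
m=(Z>.225)&(Z<.245)&(u>220)&(u<300)&(v>150)&(v<290)
P=onplane(s,np.c_[u[m],v[m]],.235)[:,:2]; R=cv2.minAreaRect((P*1000).astype(np.float32)); print(R,P.mean(0)); c=P.mean(0); w,V=np.linalg.eigh(np.cov((P-c).T)); print(np.degrees(np.arctan2(V[1,1],V[0,1])))
delta([c[0],c[1],.205],23)
```

```text
((578.77587890625, -172.47421264648438), (13.750152587890625, 70.0463638305664), 22.93381118774414) [ 0.5782459  -0.17118072]
112.63138355871617
t 2.8 tcp [ 0.5711 -0.1681  0.3005] yaw 22.92 q [-21.8  10.8  64.3  -0.2 105.  -44.7] F [-0.  -2.3 -0.7] w 0.0856
tool shift [-0.0055  0.0056  0.0955] turn -0.001
```

Emit:
play_rows(motion=[[-1, [-0.0075, 0.0045, 0.02], 0], [-1, [0, 0, 0.03], 0], [-1, [0, 0, 0.025], 0], [-1, [0, 0, 0.02], 0], [-1, [0, 0, 0], 0], [1, [0, 0, 0], 0], [1, [0, 0, 0], 0], [1, [0, 0, 0], 0], [1, [0, 0, 0], 0], [1, [0, 0, 0], 0], [1, [0, 0, 0], 0]], newtons=30)

```text
time_s: 3.9
eef_pos: [0.5763, -0.1674, 0.2093]
tcp_rot: [1.728, 2.621, 0.001]
contact_force: [0.5, 0.4, 3.0]
width: 0.0136
```

Run:
```python
from h import *
delta([.578,-.1735,.205],23)
```

```text
t 3.9 tcp [ 0.5763 -0.1674  0.2093] yaw 23.2 q [-21.6  11.6  73.6   0.   94.7 -44.8] F [0.5 0.4 3. ] w 0.0136
tool shift [-0.0063 -0.0008  0.0043] turn 0.004
```

Emit:
play_rows(motion=[[0.3, [0, 0, 0], 0], [0.3, [-0.006, 0, 0.002], 0], [0.3, [0, 0, 0], 0], [0.3, [0, 0, 0], 0], [1, [0, 0, 0], 0], [1, [0, 0, 0], 0], [1, [0, 0, 0], 0], [1, [0, 0, 0], 0]], newtons=30)

```text
time_s: 4.7
eef_pos: [0.5785, -0.1727, 0.2062]
tcp_rot: [1.729, 2.623, 0.001]
contact_force: [2.7, 0.1, -1.9]
width: 0.0134
```

Run:
```python
from h import *
delta([.578,-.1735,.205],23)
```

```text
t 4.7 tcp [ 0.5785 -0.1727  0.2062] yaw 23.21 q [-22.   12.2  73.3   0.   94.5 -45.2] F [ 2.7  0.1 -1.9] w 0.0134
tool shift [-0.0005 -0.0008  0.0012] turn 0.004
```

Emit:
play_rows(motion=[[1, [0, 0, 0], 0.02], [1, [0, 0, 0], 0.04], [1, [0, 0, 0], 0.06], [1, [0, 0, 0], 0.06], [1, [0, 0, 0], 0.06], [1, [0, 0, 0], 0.06], [1, [0, 0, 0], 0.06], [1, [0, 0, 0], 0.06], [1, [0, 0, 0], 0.06], [1, [0, 0, 0], 0.06], [1, [0, 0, 0], 0.06], [1, [0, 0, 0], 0.06], [1, [0, 0, 0], 0.06], [1, [0, 0, 0], 0.06], [1, [0, 0, 0], 0.06], [1, [0, 0, 0], 0.06], [1, [0, 0, 0], 0.06], [1, [0, 0, 0], 0.06], [1, [0, 0, 0], 0.04], [1, [0, 0, 0], 0.02]], newtons=40)

```text
time_s: 6.7
eef_pos: [0.5805, -0.173, 0.2062]
tcp_rot: [2.83, 1.358, 0.007]
contact_force: [9.3, -1.5, -3.1]
width: 0.0133
```

Run:
```python
from h import *
delta([.578,-.1735,.205],-101.9)
snap('top','t2')
```

```text
t 6.7 tcp [ 0.5805 -0.173   0.2062] yaw -38.74 q [-22.   12.2  73.2   0.1  94.3  16.7] F [ 9.3 -1.5 -3.1] w 0.0133
tool shift [-0.002  -0.0017  0.0012] turn 1.102
```

View pics/t2.png

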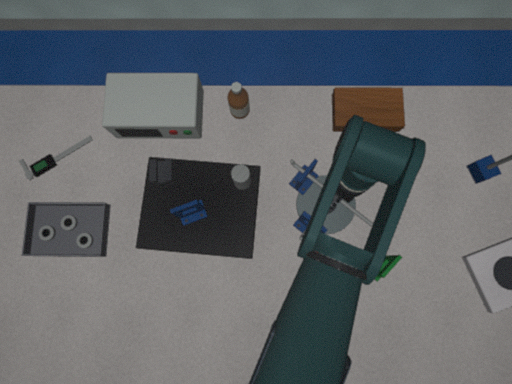

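Emit:
play_rows(motion=[[1, [0, 0, 0], 0.02], [1, [0, 0, 0], 0.04], [1, [0, 0, 0], 0.06], [1, [0, 0, 0], 0.06], [1, [0, 0, 0], 0.06], [1, [0, 0, 0], 0.06], [1, [0, 0, 0], 0.06], [1, [0, 0, 0], 0.06], [1, [0, 0, 0], 0.06], [1, [0, 0, 0], 0.06], [1, [0, 0, 0], 0.06], [1, [0, 0, 0], 0.06], [1, [0, 0, 0], 0.06], [1, [0, 0, 0], 0.06], [1, [0, 0, 0], 0.06], [1, [0, 0, 0], 0.06], [1, [0, 0, 0], 0.06], [1, [0, 0, 0], 0.06], [1, [0, 0, 0], 0.06], [1, [0, 0, 0], 0.03]])

```text
time_s: 8.75
eef_pos: [0.5813, -0.175, 0.2063]
tcp_rot: [3.12, -0.34, 0.012]
contact_force: [11.6, -6.0, -4.3]
width: 0.0133
```

Run:
```python
from h import *
delta([.578,-.1735,.205],-101.9)
```

```text
t 8.75 tcp [ 0.5813 -0.175   0.2063] yaw -102.45 q [-22.1  12.3  73.1  -0.1  94.1  80.4] F [11.6 -6.  -4.3] w 0.0133
tool shift [-0.0035 -0.0007  0.0012] turn -0.01
```

Emit:
play_rows(motion=[[-0.5, [0, 0, 0], 0], [-1, [0, 0, 0], 0], [-1, [0, 0, 0], 0], [-1, [0, 0, -0.02], 0], [-1, [0, 0, -0.04], 0], [-1, [0, 0, -0.04], -0.14], [-1, [0, 0, -0.02], -0.14], [-1, [0, 0, 0], -0.14], [-1, [0, 0, 0], -0.14], [-1, [0, 0, 0], -0.14], [-1, [0, 0, 0], -0.14], [-1, [0, 0, 0], -0.14], [-1, [0, 0, 0], -0.14], [-1, [0, 0, 0], -0.14], [-1, [0, 0, 0], -0.14], [-1, [0, 0, 0], -0.14], [-1, [0, 0, 0], -0.14], [-1, [0, 0, 0], -0.14], [-1, [0, 0, 0], -0.14], [-1, [0, 0, 0], -0.14]])

```text
time_s: 10.75
eef_pos: [0.5779, -0.1726, 0.3265]
tcp_rot: [-1.838, -2.547, 0.0]
contact_force: [-0.5, -0.4, 0.2]
width: 0.0857
```

Run:
```python
from h import *
delta([.5454,.1985,.32],21.1)
```

```text
t 10.75 tcp [ 0.5779 -0.1726  0.3265] yaw 18.38 q [-22.   12.1  59.8  -0.  108.1 -40.4] F [-0.5 -0.4  0.2] w 0.0857
tool shift [0.3624 0.0862 0.0066] turn -0.047
```

Emit:
play_rows(motion=[[-1, [0.015, 0.004, 0], 0], [-1, [0.03, 0.007, 0], 0], [-1, [0.03, 0.007, 0], 0], [-1, [0.03, 0.007, 0], 0], [-1, [0.03, 0.007, 0], 0], [-1, [0.03, 0.007, 0], 0], [-1, [0.03, 0.007, 0], 0], [-1, [0.03, 0.007, 0], 0], [-1, [0.03, 0.007, 0], 0], [-1, [0.03, 0.007, 0], 0], [-1, [0.03, 0.007, 0], 0], [-1, [0.03, 0.007, 0], 0], [-1, [0.015, 0.004, 0], 0], [-1, [0, 0, 0], 0], [-1, [0, 0, 0], 0]])

```text
time_s: 12.25
eef_pos: [0.5474, 0.1955, 0.3264]
tcp_rot: [1.846, 2.541, -0.001]
contact_force: [0.2, 0.6, 0.7]
width: 0.0857
```

Run:
```python
from h import *
delta([.5454,.1985,.143],21.1)
s=snap('wrist','w3'); C=cloud(s);Z=C[...,2]; v,u=np.mgrid[0:384,0:512]
m=(Z>.16)&(Z<.18)
k,l,st,ce=cv2.connectedComponentsWithStats(m.astype(np.uint8))
for i in range(1,k):
  if st[i,4]>100:
    q=l==i; P=onplane(s,np.c_[u[q],v[q]],.17)[:,:2]; R=cv2.minAreaRect((P*1000).astype(np.float32)); c=P.mean(0); w,V=np.linalg.eigh(np.cov((P-c).T)); print(st[i],R,c,np.degrees(np.arctan2(V[1,1],V[0,1])))
s=snap('top','t3'); C=cloud(s);Z=C[...,2]
m=(Z>.222)&(Z<.25)&(u>280)&(u<400)&(v>150)&(v<240)
P=onplane(s,np.c_[u[m],v[m]],.235)[:,:2];c=P.mean(0); w,V=np.linalg.eigh(np.cov((P-c).T)); print('handle',len(P),c,np.degrees(np.arctan2(V[1,1],V[0,1])))
p=s['p'][:,:,::-1]; cv2.imwrite('pics/c3.png',cv2.resize(p[140:270,260:410],None,fx=4.5,fy=4.5,interpolation=cv2.INTER_CUBIC))
```

```text
t 12.25 tcp [0.5474 0.1955 0.3264] yaw 18.0 q [ 1.410e+01  9.200e+00  6.320e+01 -1.000e-01  1.076e+02 -3.900e+00] F [0.2 0.6 0.7] w 0.0857
tool shift [ 0.0036 -0.0009  0.1834] turn -0.054
[248 132  15  75 801] ((546.6931762695312, 200.82106018066406), (9.917616844177246, 70.27757263183594), 21.119510650634766) [0.5462803  0.20190119] 111.17496631786815
handle 204 [ 0.57749546 -0.17305935] 167.14019607161381
```

View pics/c3.png

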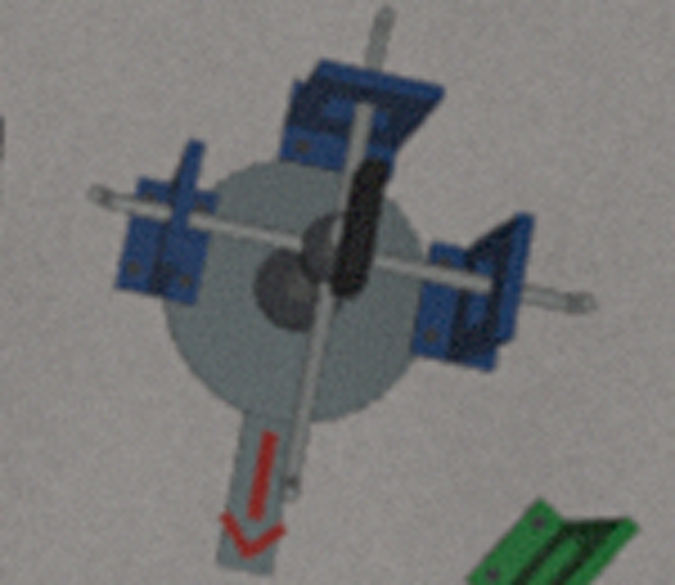

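View pics/w3.png

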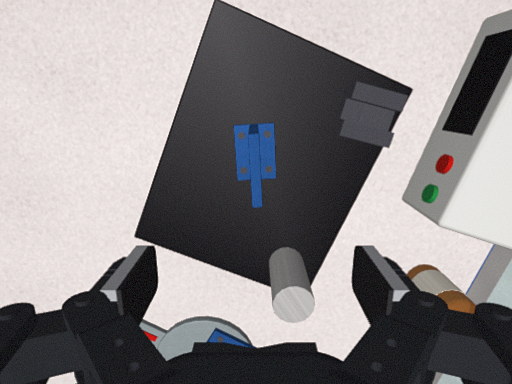

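Emit:
play_rows(motion=[[-1, [0.005, 0, 0.02], -0.054], [-1, [0, 0, 0.04], 0], [-1, [0, 0, 0.04], 0], [-1, [0, 0, 0.04], 0], [-1, [0, 0, 0.03], 0], [-1, [0, 0, 0.013], 0], [-1, [0, 0, 0], 0], [-1, [0, 0, 0], 0]])

```text
time_s: 13.15
eef_pos: [0.5471, 0.2002, 0.1451]
tcp_rot: [1.777, 2.589, 0.003]
contact_force: [0.1, -0.3, -0.2]
width: 0.0852
```

Run:
```python
from h import *
delta([.546,.200,.143],21.1)
```

```text
t 13.15 tcp [0.5471 0.2002 0.1451] yaw 21.08 q [14.5 10.8 81.8  0.  87.2 -6.6] F [ 0.1 -0.3 -0.2] w 0.0852
tool shift [ 0.0002 -0.0011  0.0021] turn -0.0
```

Emit:
play_rows(motion=[[0.3, [0, 0, 0.001], 0], [1, [0, 0, 0], 0], [1, [0, 0, 0], 0], [1, [0, 0, 0], 0], [1, [0, 0, 0], 0], [1, [0, 0, 0], 0], [1, [0, 0, 0], 0], [1, [0, 0, 0], 0], [1, [0, 0, -0.01], 0], [1, [0, 0, -0.02], 0], [1, [0, 0, -0.02], 0], [1, [0, 0, -0.02], 0], [1, [0, 0, 0], 0]], newtons=60)

```text
time_s: 14.45
eef_pos: [0.5472, 0.2009, 0.2156]
tcp_rot: [1.774, 2.588, 0.006]
contact_force: [0.3, -0.6, -1.6]
width: 0.009
```

Run:
```python
from h import *
d=np.array([-np.cos(np.radians(12.3)),np.sin(np.radians(12.3))]); a=np.array([.578,-.1735])
p=a+.20*d; print(p)
delta([*p,.214],-12.3)
snap('side','s4');
```

```text
[ 0.38259089 -0.13089392]
t 14.45 tcp [0.5472 0.2009 0.2156] yaw 21.14 q [14.6  9.2 75.7 -0.  94.8 -6.6] F [ 0.3 -0.6 -1.6] w 0.009
tool shift [-0.2501 -0.2732  0.0003] turn 0.584
```

View pics/s4.png

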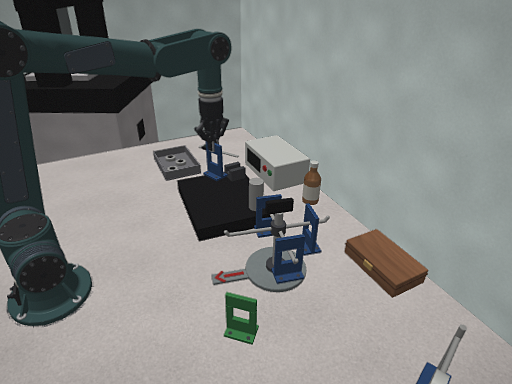

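Emit:
play_rows(motion=[[1, [0, 0, 0], 0.1], [1, [0, 0, 0], 0.13], [1, [0, 0, 0], 0.13], [1, [0, 0, 0], 0.13], [1, [0, 0, 0], 0.094], [1, [-0.015, -0.004, 0], 0], [1, [-0.028, -0.007, 0], 0], [1, [-0.03, -0.0075, 0], 0], [1, [-0.03, -0.0075, 0], 0], [1, [-0.03, -0.0075, 0], 0], [1, [-0.03, -0.0075, 0], 0], [1, [-0.03, -0.0075, 0], 0], [1, [-0.03, -0.0075, 0], 0], [1, [-0.03, -0.0075, 0], 0], [1, [-0.03, -0.0075, 0], 0], [1, [-0.03, -0.0075, 0], 0], [1, [-0.028, -0.007, 0], 0], [1, [-0.018, -0.0045, 0], 0], [1, [0, 0, 0], 0], [1, [0, 0, 0], 0]])

```text
time_s: 16.5
eef_pos: [0.3805, -0.1308, 0.2113]
tcp_rot: [-2.446, -1.968, 0.0]
contact_force: [0.2, 1.4, -3.1]
width: 0.0093
```

Run:
```python
from h import *
delta([.3826,-.1309,.187],-12.3)
s=snap('side','s5'); snap('wrist','w5')
p=s['p'][:,:,::-1]; cv2.imwrite('pics/c5.png',cv2.resize(p[120:310,130:350],None,fx=3,fy=3,interpolation=cv2.INTER_CUBIC))
```

```text
t 16.5 tcp [ 0.3805 -0.1308  0.2113] yaw -12.35 q [-27.1 -13.9  98.4   0.   95.6 -14.7] F [ 0.2  1.4 -3.1] w 0.0093
tool shift [0.0004 0.0021 0.0243] turn -0.001
```

View pics/c5.png

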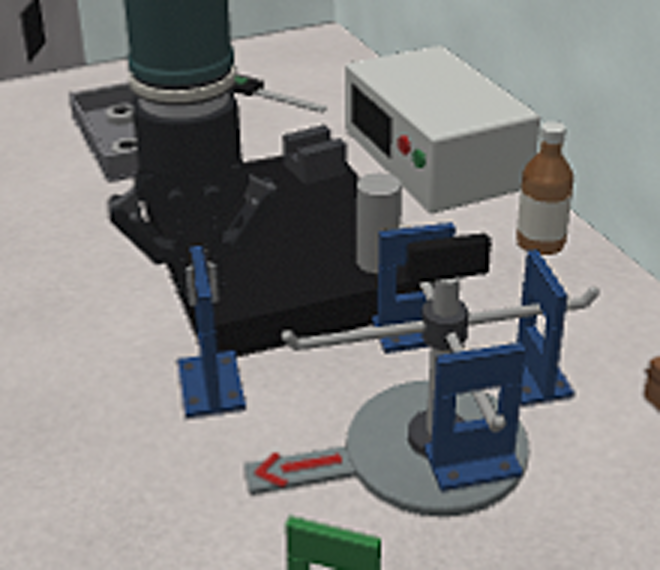

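View pics/w5.png

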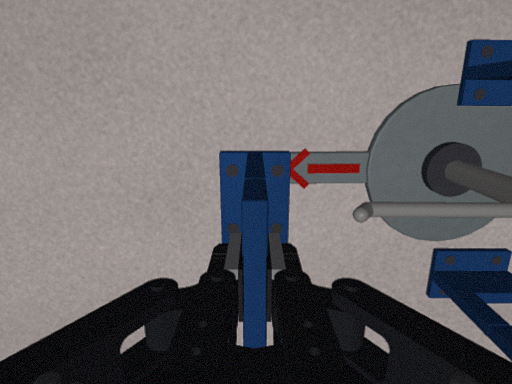

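Run:
```python
from h import *
s=load('w5')
d=np.array([-np.cos(np.radians(12.3)),np.sin(np.radians(12.3))]); a=np.array([.578,-.1735]); n=np.array([d[1],-d[0]])
def f(name,uv,z=None):
    P=depthpts(s,uv) if z is None else onplane(s,uv,z)
    for q in P: print(name,q.round(4),'radial',((q[:2]-a)@d).round(4),'lat',((q[:2]-a)@n).round(4))
f('tip',[(361,213)],.163); f('br',[(385,210),(410,210),(450,210)],.155)
f('brdepth',[(363,215),(410,210),(250,250),(255,300),(230,235),(280,235),(250,152),(225,155),(285,155)])
f('beam',[(255,200),(255,347)],.236)
```

```text
tip [ 0.4454 -0.1424  0.163 ] radial 0.1362 lat 0.0021
br [ 0.4627 -0.147   0.155 ] radial 0.1183 lat 0.0013
br [ 0.4783 -0.1504  0.155 ] radial 0.1023 lat 0.0013
br [ 0.5034 -0.1559  0.155 ] radial 0.0766 lat 0.0014
brdepth [ 0.446  -0.1432  0.1647] radial 0.1354 lat 0.0015
brdepth [ 0.4789 -0.151   0.1536] radial 0.1016 lat 0.0009
brdepth [ 0.3826 -0.1163  0.2392] radial 0.2031 lat 0.0142
brdepth [ 0.3797 -0.1386  0.2384] radial 0.2012 lat -0.0081
brdepth [ 0.373  -0.1171  0.2185] radial 0.2123 lat 0.0115
brdepth [ 0.3937 -0.1622  0.1264] radial 0.1825 lat -0.0282
brdepth [ 0.3854 -0.0965  0.1286] radial 0.2046 lat 0.0342
brdepth [ 0.3678 -0.0952  0.1258] radial 0.222 lat 0.0317
brdepth [ 0.4086 -0.1041  0.126 ] radial 0.1803 lat 0.0317
beam [ 0.3884 -0.0983  0.236 ] radial 0.2012 lat 0.0331
beam [ 0.3744 -0.1628  0.236 ] radial 0.2012 lat -0.033
```

Emit:
play_rows(motion=[[1, [0.001, 0, 0.014], 0], [1, [0, 0, 0.014], 0], [1, [0, 0, 0], 0], [1, [0, 0.01, 0], 0], [1, [0, 0.015, 0], 0], [1, [0, 0.01, 0], 0], [1, [0, 0, 0], 0], [1, [0, 0, 0], 0]])

```text
time_s: 17.4
eef_pos: [0.416, -0.1374, 0.1843]
tcp_rot: [-2.446, -1.97, 0.001]
contact_force: [-0.4, 0.1, -2.9]
width: 0.0091
```

Run:
```python
from h import *
d=np.array([-np.cos(np.radians(12.3)),np.sin(np.radians(12.3))]); a=np.array([.578,-.1735])+.001*np.array([d[1],-d[0]])
delta([*(a+.098*d),.183],-12.3)
s=snap('side','s6')
p=s['p'][:,:,::-1]; cv2.imwrite('pics/c6.png',cv2.resize(p[180:310,170:350],None,fx=4,fy=4,interpolation=cv2.INTER_CUBIC))
```

```text
t 17.4 tcp [ 0.416  -0.1374  0.1843] yaw -12.3 q [-25.7  -8.7  97.1  -0.   91.6 -13.4] F [-0.4  0.1 -2.9] w 0.0091
tool shift [0.0003 0.068  0.0012] turn -0.0
```

View pics/c6.png

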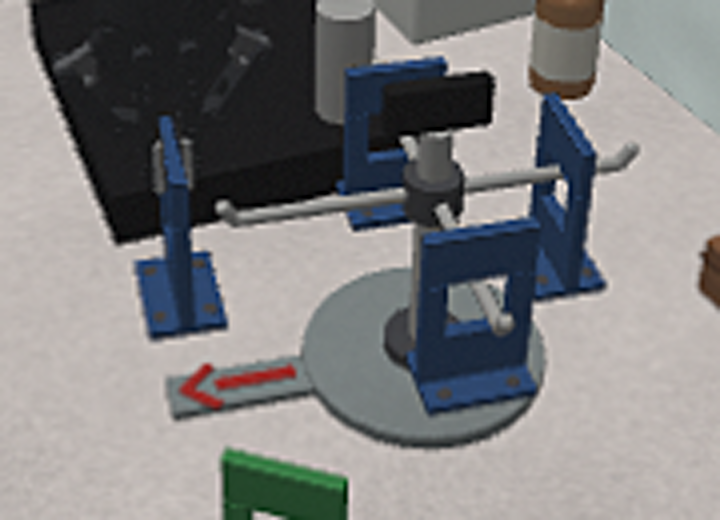

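Heights match (base ≈0.091). Sliding in.

Emit:
play_rows(motion=[[1, [0, 0.005, 0], 0], [1, [0, 0.007, 0.001], 0], [1, [0, 0.007, 0], 0], [1, [0, 0.007, 0], 0], [1, [0, 0.007, 0], 0], [1, [0, 0.007, 0], 0], [1, [0, 0.007, 0], 0], [1, [0, 0.007, 0], 0], [1, [0, 0.007, 0], 0], [1, [0, 0.006, 0], 0], [1, [0, 0, 0], 0], [1, [0, 0, 0], 0]])

```text
time_s: 18.65
eef_pos: [0.4813, -0.1517, 0.1832]
tcp_rot: [-2.447, -1.97, 0.0]
contact_force: [-0.4, 0.3, -2.5]
width: 0.0086
```

Run:
```python
from h import *
d=np.array([-np.cos(np.radians(12.3)),np.sin(np.radians(12.3))]); a=np.array([.578,-.1735])+.001*np.array([d[1],-d[0]])
delta([*(a+.098*d),.164],-12.3)
s=snap('side','s7')
p=s['p'][:,:,::-1]; cv2.imwrite('pics/c7.png',cv2.resize(p[160:310,170:350],None,fx=4,fy=4,interpolation=cv2.INTER_CUBIC))
```

```text
t 18.65 tcp [ 0.4813 -0.1517  0.1832] yaw -12.32 q [-23.9   0.1  89.1   0.   90.8 -11.6] F [-0.4  0.3 -2.5] w 0.0086
tool shift [0.0003 0.0011 0.0192] turn -0.0
```

View pics/c7.png

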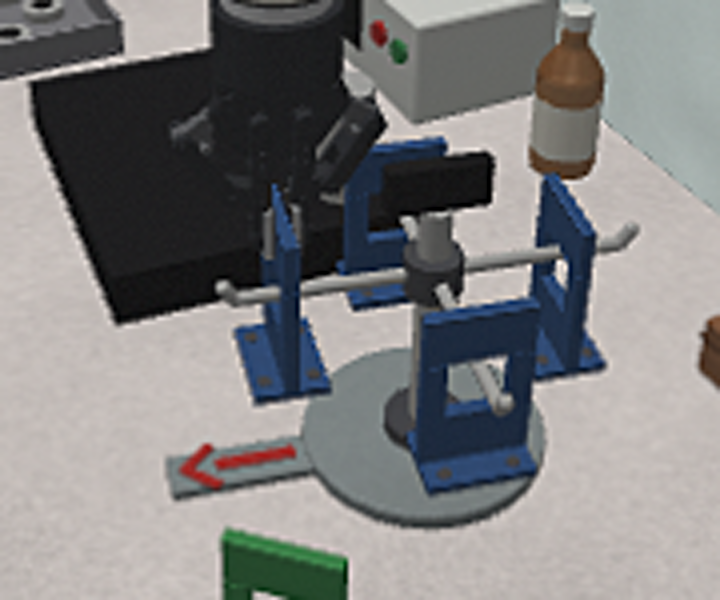

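Emit:
play_rows(motion=[[1, [0, 0, 0.004], 0], [1, [0, 0, 0.004], 0], [1, [0, 0, 0.004], 0], [1, [0, 0, 0.003], 0], [1, [0, 0, 0.001], 0], [1, [0, 0, 0], 0], [1, [0, 0, 0], 0]])

```text
time_s: 19.4
eef_pos: [0.4814, -0.1518, 0.1674]
tcp_rot: [2.447, 1.97, 0.0]
contact_force: [-0.2, -0.8, -2.7]
width: 0.0092
```

Emit:
play_rows(motion=[[1, [0, 0, 0.001], 0], [1, [0, 0, 0.001], 0], [1, [0, 0, 0], 0]])

```text
time_s: 19.7
eef_pos: [0.4813, -0.1517, 0.1652]
tcp_rot: [-2.447, -1.97, 0.0]
contact_force: [-0.5, -0.2, -2.7]
width: 0.0092
```

Emit:
play_rows(motion=[[1, [0, 0, 0.001], 0], [1, [0, 0, 0.001], 0], [1, [0, 0, 0], 0]])

```text
time_s: 20.0
eef_pos: [0.4812, -0.1517, 0.163]
tcp_rot: [-2.447, -1.97, 0.0]
contact_force: [-0.1, -0.9, -4.1]
width: 0.0083
```

Emit:
play_rows(motion=[[1, [0, 0, 0.001], 0], [1, [0, 0, 0], 0]])

```text
time_s: 20.2
eef_pos: [0.4814, -0.1517, 0.1626]
tcp_rot: [2.447, 1.97, 0.0]
contact_force: [-0.4, 0.1, -1.7]
width: 0.0094
```

Run:
```python
from h import *
s=snap('side','s8')
p=s['p'][:,:,::-1]; cv2.imwrite('pics/c8.png',cv2.resize(p[190:280,200:290],None,fx=6,fy=6,interpolation=cv2.INTER_CUBIC))
```

```text
(no output)
```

View pics/c8.png

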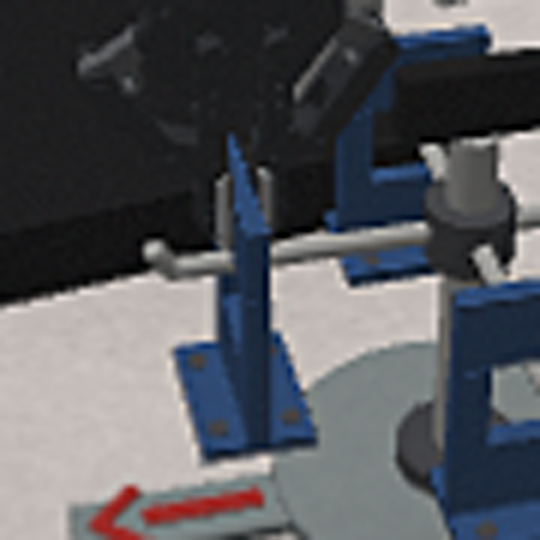

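Emit:
play_rows(motion=[[1, [0, 0, 0.001], 0], [1, [0, 0, 0], 0], [1, [0, 0, 0], 0]])

```text
time_s: 20.55
eef_pos: [0.4815, -0.1518, 0.1624]
tcp_rot: [2.446, 1.97, 0.001]
contact_force: [-3.2, 1.0, 4.9]
width: 0.0087
```

Emit:
play_rows(motion=[[0.7, [0, 0, 0], 0], [0.5, [0, 0, 0], 0], [0.4, [0, 0, 0], 0], [0.4, [0, 0, 0], 0], [0.4, [0, 0, 0], 0], [0.4, [0, 0, -0.005], 0], [0.4, [0, 0, -0.01], 0], [0.4, [0, 0, -0.02], 0], [0.4, [0, 0, -0.03], 0], [0.4, [0, 0, -0.04], 0], [0.4, [0, 0, -0.03], 0], [0.4, [0, 0, -0.01], 0], [0.4, [0, 0, 0], 0]])

```text
time_s: 21.85
eef_pos: [0.482, -0.152, 0.3086]
tcp_rot: [2.444, 1.968, 0.003]
contact_force: [-0.0, 0.1, -0.7]
width: 0.0258
```

Run:
```python
from h import *
delta([.48,-.15,.3],-12)
s=snap('side','s9');snap('wrist','w9')
p=s['p'][:,:,::-1]; cv2.imwrite('pics/c9.png',cv2.resize(p[160:310,170:350],None,fx=4,fy=4,interpolation=cv2.INTER_CUBIC))
```

```text
t 21.85 tcp [ 0.482  -0.152   0.3086] yaw -12.32 q [-23.9  -1.   76.1   0.  104.7 -11.6] F [-0.   0.1 -0.7] w 0.0258
tool shift [ 0.0016 -0.0024  0.0086] turn -0.006
```

View pics/c9.png

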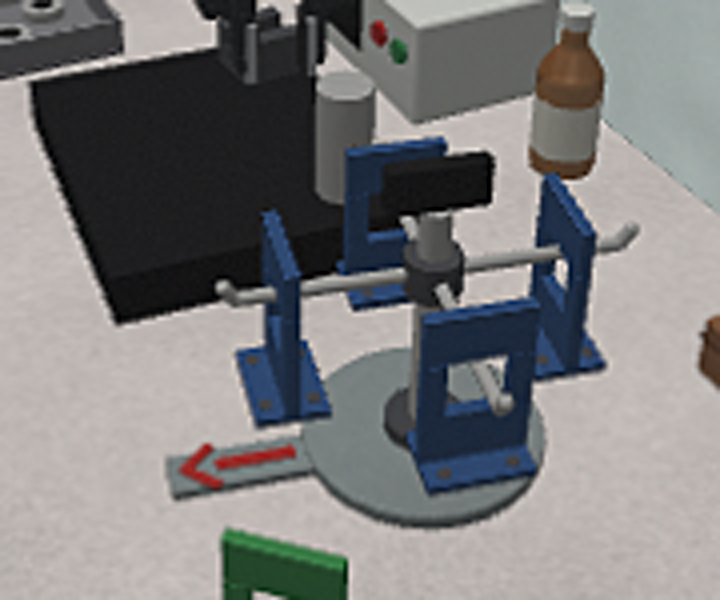

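View pics/w9.png

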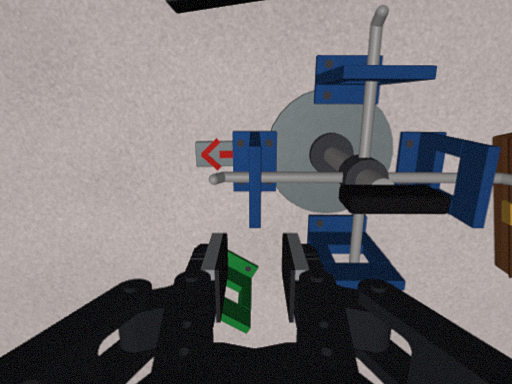

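Run:
```python
from h import *
s=load('w9'); b=np.array([-np.cos(np.radians(11.9)),np.sin(np.radians(11.9))]); a=np.array([.578,-.1735]); n=np.array([b[1],-b[0]])
def f(N,P):
    for q in P: print(N,q.round(4),'rad',((q[:2]-a)@b).round(4),'lat to arrow',((q[:2]-a)@n).round(4))
f('tip',onplane(s,[(216,180)],.163)); f('beam ends',onplane(s,[(255,150),(255,227)],.19)); f('beam depth',depthpts(s,[(255,200),(255,215)]))
m=(s['d']>0)
delta([.48,-.15,.3]); r.finish_job()
```

```text
tip [ 0.4483 -0.1451  0.163 ] rad 0.1328 lat to arrow 0.0011
beam ends [ 0.4887 -0.1222  0.19  ] rad 0.0979 lat to arrow 0.0318
beam ends [ 0.4749 -0.1857  0.19  ] rad 0.0983 lat to arrow -0.0332
beam depth [ 0.48   -0.1626  0.1897] rad 0.0982 lat to arrow -0.0095
beam depth [ 0.4771 -0.1757  0.1886] rad 0.0983 lat to arrow -0.023
t 21.95 tcp [ 0.481  -0.1516  0.3048] yaw -12.32 q [-23.9  -0.9  76.4   0.  104.7 -11.6] F [-0.   0.3 -0.8] w 0.0256
tool shift [ 0.0013 -0.0013  0.0048] turn None
the job is handed in; nothing more can be done
```

I turned the rack about 125° clockwise by its handle until the empty branch lay along the red arrow. I then hung the blue bracket from the granite plate on that branch and handed the job in at 22 s; the hand-in gave no verdict.

Last checks, from the final camera images:
- **Branch:** its tip is about 1 mm off the arrow's line.
- **Bracket:** it stands upright about 98 mm from the axis and about 1 mm to the side. Its top is at about 0.189 m, so the window edge rests on the branch at about 0.155 m.
- **Other three brackets:** all still hang on the rack.
- **Bystanders:** the cylinder showed no sign of having moved. The vee-block was out of view in the last pictures, but nothing came near it.
- **Gripper:** it was open and about 0.11 m above the bracket, touching nothing.

Two readings did not match what I expected. My first grip on the handle was about 6 mm off along its length, so I reopened, re-centred and gripped again before turning. The wrist image put the branch tip at 133 mm from the axis instead of 137 mm, which I put down to calibration and pixel error.

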